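# Offer up the starter plate to its box

## Task

Swing the door of the steel starter box right back by its bow handle so that it stays open by itself. Then take the mounting plate by the contactor on it and hold it level over the inside of the box, hovering about a centimetre above the four threaded bosses and touching nothing there, with all four bosses' threads showing through the plate's corner holes and the plate's one larger hole over the earth stud, so that I can hook up the earth lead underneath and start the screws. Finish holding it there, do not set it down, and leave the other things on the bench as they are.

Things in the scene. Friction and masses are not known exactly. Their poses are not given: they have to be found in the camera images.
- starter_box: grey steel box lying on its back, screwed to the bench, open side up, 140 (x) x 170 (y) x 75 mm high, walls 3 mm; lugs reach 103 mm from its centre in +-y. Origin: centre of its underside; z up, x from the near wall (two cable glands, 18 mm long) to the hinge side, y along the hinge. Inside, four threaded bosses at (+-35, +-46) mm. Does not move during the job.
- box_door (a joint): the box's door, a steel flap 148 x 178 mm hinged along the far upper rim; rad. 0 = closed (face level, 80 mm above the bench); grows as the near edge swings up and over; 1.57 = upright; stop at 2.0 = right back, 25 degrees beyond upright. May start a little ajar. Stiff hinge: stays where it is left; needs 4 to 7 N at the handle.
- door_handle (a point): middle of the bar of the door's bow handle: round bar 10 mm thick, 78 mm long, parallel to the hinge line; bar centre 36 mm off the door's face (31 mm clear below the bar) and 116 mm from the hinge line. The point turns with the door; with the door closed its axes are the box's.
- door_hinge (a point): middle of the hinge line, 73 mm in +x from the box's centre, 75 mm above the bench; the line runs along the box's y. With the door closed the bar's centre lies 116 mm to -x and 40.5 mm above it (box frame); a growing door angle turns that about the box's +y, right-handed. The point's own axes turn with the door.
- mount_plate: steel plate 90 (x) x 116 (y) x 4 mm lying loose, about 0.42 kg, 12 mm corner holes at (+-35, +-46) mm, one 18 mm hole at (-31, 18) mm. Origin: centre of its underside, z up. It fits one way: its axes along the box's. A dark contactor stands on a rail in its middle: 45 mm wide (y), 66 mm long (x) up to z = 38 mm, then 46 mm long up to 69 mm (top pad 72). Rail clamps beside it are 20 mm high.
- contactor_grip (a point): centre of the contactor's upper part, 52 mm above the plate's underside: the place to grip, across the 45 mm width (the plate's y); the point's axes are the plate's.
- plate_hole0 (a point): corner hole of the plate, at its underside, at (-35, -46) mm in the plate's frame; belongs over boss0
- plate_hole1 (a point): corner hole of the plate, at its underside, at (35, -46) mm; belongs over boss1
- plate_hole2 (a point): corner hole of the plate, at its underside, at (35, 46) mm; belongs over boss2
- plate_hole3 (a point): corner hole of the plate, at its underside, at (-35, 46) mm; belongs over boss3
- boss0 (a point): centre of the top of the threaded boss at (-35, -46) mm in the box's frame, 24 mm above the bench; 5 mm thread, boss 14 mm across
- boss1 (a point): the same, boss at (35, -46) mm
- boss2 (a point): the same, boss at (35, 46) mm
- boss3 (a point): the same, boss at (-35, 46) mm
- earth_stud (a point): top of the 6 mm brass earth stud in the box, at (-31, 18) mm in the box's frame, 34 mm above the bench (10 mm above the boss tops); the plate's larger hole goes over it
- screw_tub: bystander: small open plastic tub of screws, 77 mm wide, 48 mm high; origin under its centre
- screwdriver: bystander: small screwdriver lying flat, 168 mm long along its y, 24 mm high; origin under its middle
- screw_jar: bystander: glass jar of screws, 70 mm wide, 101 mm high; origin under its centre
- brush_holder: bystander: slim standing brush holder with a brush in it, 54 mm wide, 156 mm high; origin under its centre
- sanding_block: bystander: cork sanding block lying flat, 65 x 112 x 30 mm, long side along its y; origin under its middle

How it is judged (in metres and radians):
On the way:
1. the box's door is swung right back (beyond 1.8 rad; stop at 2.0) (value of joint box_door above 1.8 rad), for 0.2 s.
At the end, for the whole second after the job is handed in: The door stands right back (beyond 1.75 rad); the plate is held by the gripper, at rest and level within 4 degrees, each of its four corner holes within 3.5 mm sideways of its boss (the 5 mm thread shows whole through the 12 mm hole) and 4 to 18 mm above the boss top, touching neither box nor door (value of joint box_door above 1.75 rad and horizontal distance between plate_hole0 and boss0 below 0.0035 m and horizontal distance between plate_hole1 and boss1 below 0.0035 m and horizontal distance between plate_hole2 and boss2 below 0.0035 m and horizontal distance between plate_hole3 and boss3 below 0.0035 m and z of plate_hole0 in the frame of boss0 between 0.004 and 0.018 m and z of plate_hole1 in the frame of boss1 between 0.004 and 0.018 m and z of plate_hole2 in the frame of boss2 between 0.004 and 0.018 m and z of plate_hole3 in the frame of boss3 between 0.004 and 0.018 m and angle between mount_plate's own z axis and vertical below 0.07 rad and contact force between mount_plate and the fingers above 1 N and contact force between mount_plate and starter_box below 0.1 N and linear speed of mount_plate below 0.02 m/s); the arm keeps its last pose, push and grip.
It fails at once if another thing on the bench is pushed aside by more than 3 cm (distance of any of screw_tub, screwdriver, screw_jar, brush_holder, sanding_block from where it was at the start of the episode above 0.03 m).
It fails at once if the plate is pressed or knocked hard against the box (contact force between mount_plate and starter_box above 25 N).
It also fails if it takes over 64 s, if anything falls off the work surface, if the arm or the gripper's body presses on something with over 40 N, if the wrist force passes 120 N, or if a joint passes its speed limit or range.

## Robot

A 6-joint arm with a two-finger parallel gripper is mounted at the origin on the work surface; the furniture and walls round the work are solid. World frame = base frame: x ahead of the robot, y to its left, z up, the work surface at z = 0. Lengths are in mm, angles in degrees, forces in N, time in s.
With the tool pointing down it reaches from about 300 to 850 mm from the base axis. Payload 4.2 kg.
Tool frame: the origin (TCP) lies midway between the tips of the shut fingers; the grasp point (between the pads) lies 19 mm behind it (env.tcp_to_grasp is the distance from the TCP to the grasp point, in mm); z points along the fingers, x is the direction in which the jaws open and shut, and the axes are right-handed (so a half turn about z gives the same grasp; the last joint's range is limited). The gripper opens to 91 mm and grips with 3 to 60 N. Pads are 32 mm wide; open, the fingers measure 118 mm over their backs; the gripper's body (76 mm by 178 mm) begins 60 mm behind the grasp point.
Start: joints at [62.682, 18.312, 89.639, -0, 72.044, -1.146], TCP at [253.625, 516.06, 213.976] pointing down, gripper open.
Joint ranges: [-177.97, 177.97], [-48.28, 115.42], [12.27, 149.76], [-77.06, 257.06], [2.81, 150.46], [-146.56, 146.56]. Speed limits (degrees/s): [147.25, 147.25, 180, 180, 180, 180].

## Interface

Orientations are given as [roll, pitch, yaw] about the fixed x, y, z axes, in that order (R = Rz(yaw) Ry(pitch) Rx(roll)).
In Python, from workcell import env gives the robot as it stands.
- The arm moves only by the tool drive_tool, never from a script. Its argument "motion" is a list of rows, each a list of 2 entries, a list of its own where there are three numbers: the shift along the world's x, y, z in m, then the turn, a rotation vector about the world's x, y, z in rad. In form: [[[dx, dy, dz], [wx, wy, wz]], ...]. A call has exactly 10 rows; each row shifts and turns the commanded pose from where the row before left it; what a row does not reach is not made up. A row lasts 1/12 s, in which the tool goes at most 41.7 mm and 7.16 degrees, less where a joint would pass 70% of its speed; a pose out of reach is approached as far as the arm can. A call is refused whole if a number of a shift passes 0.0417 or a number of a turn 0.125, either way. A call with a gripper value outside its range is refused whole. "claw" is the opening, from 0 (shut) to 1 (fully open), set as the call begins (left out, the last holds). The fingers move at their own pace and stop on an object; "force" is the grip in N (left out, the last holds). Time passes only in rows, so rows that do not move let the fingers close, or fill a call up. It gives the time, the measured TCP pose, the force and the opening at its end, in the units of the state.
- env.state(): the state, without advancing time (a new reading comes with each control period).
- env.grab_frame(name): name is "side" or "top" or "wrist"; returns the picture (480x640x3 uint8, red, green, blue); there is no depth.
- env.camera_params(name): a dict with "fov_y" (degrees; the focal length in pixels is half the picture's height over the tangent of half this angle, whatever the lens; pixels are square), "cx", "cy" (the principal point, pixels), "pose" (4x4, takes a point from camera to world coordinates). Camera axes: x right, y down, z forward; pixel columns grow to the right and rows downward; lengths in mm; the calibration is good to about 2 mm. The wrist camera is an equidistant fisheye: a pixel r from the principal point sees the ray r / f radians off the axis. A picture is of the moment at which its call begins: read the wrist's pose just before it. camera_params takes no time and is no camera call; for the wrist camera it gives the pose at the moment of the call.
- env.job_done(): hands the job in, once; it reports no verdict.
The state is a dict: "time_s": time; "qpos": joint angles; "qvel": joint speeds; "effort": joint torques, N m; "ee_pos": TCP position; "ee_rot": TCP orientation; "force": force on the tool from outside, world axes, zero at the start; "torque": the same for the moment, N m; "gripper_width": finger opening in mm.
Only numpy, scipy, OpenCV 4.12 (cv2) and the standard library are available. Lean on these libraries where they do the work, as an engineer would, in place of code of your own. Each camera call takes 0.05 s, during which the arm holds its last target.

## Working session

There is one attempt and no reset: what is moved stays moved. The work goes in short steps, Python scripts to look and compute and a tool call to move; the robot and the scene stay as the last step left them, time stands still between calls to the robot, and variables do not carry over. Pictures are saved under pics/ and viewed, and the job is handed in when it is done.

Besides the shell and the picture viewer there is one more tool, called after ">>>" as name([rows], argument=value, ...), one row to a line, values as JSON. drive_tool: Moves the arm, as the interface text tells. Its arguments: {"type":"object","properties":{"motion":{"type":"array","items":{"type":"array"}},"claw":{"type":"number"},"force":{"type":"number"}},"required":["motion"]}

```bash
ls; mkdir -p pics
python3 - <<'E'
from workcell import env
import cv2
print(env.state())
for n in ["side","top","wrist"]:
    p=env.camera_params(n); print(n,p)
    cv2.imwrite(f"pics/a_{n}.png",env.grab_frame(n)[:,:,::-1])
E
```

```text
pics
{'time_s': 0.0, 'qpos': array([ 6.26825994e+01,  1.83528112e+01,  8.97079572e+01,  6.68427698e-04,
        7.20433403e+01, -1.14722427e+00]), 'qvel': array([-0.07710162, -0.0833577 , -0.04592418,  0.00601712, -0.09710652,
        0.00461417]), 'effort': array([ 4.16696439e-04, -4.12467599e+01, -2.31975603e+01,  7.28271296e-02,
        4.55469999e-02, -1.35357832e-04]), 'ee_pos': array([253.36858022, 515.59404029, 213.0980435 ]), 'ee_rot': array([-1.79997280e+02,  1.04075156e-01,  6.38296195e+01]), 'force': array([ 0.45032957,  0.07106876, -0.44441419]), 'torque': array([ 0.00581782,  0.01832441, -0.0144136 ]), 'gripper_width': 91.15202349053985}
side {'fov_y': 57.15226033540716, 'cx': 313.7766322554872, 'cy': 243.5547345978754, 'pose': array([[-9.97256913e-01,  4.28676873e-02, -6.03407917e-02,
         5.68438169e+02],
       [ 7.20088707e-02,  3.73242014e-01, -9.24935199e-01,
         8.74606491e+02],
       [-1.71281143e-02, -9.26743093e-01, -3.75305032e-01,
         4.13923154e+02],
       [ 0.00000000e+00,  0.00000000e+00,  0.00000000e+00,
         1.00000000e+00]])}
top {'f
[... 163 characters left out ...]
7e+02],
       [-9.99845900e-01,  7.11148291e-03,  1.60500419e-02,
         6.91918873e+01],
       [-1.69146917e-02, -1.45593459e-01, -9.89199898e-01,
         9.25126787e+02],
       [ 0.00000000e+00,  0.00000000e+00,  0.00000000e+00,
         1.00000000e+00]])}
wrist {'fov_y': 65.70646984690485, 'cx': 320.72002548877583, 'cy': 238.6817438037221, 'pose': array([[ 4.41316679e-01,  8.65021143e-01,  2.38700671e-01,
         1.85492055e+02],
       [ 8.97349461e-01, -4.24858464e-01, -1.19412021e-01,
         5.49230251e+02],
       [-1.87992280e-03,  2.66896435e-01, -9.63723383e-01,
         3.83450914e+02],
       [ 0.00000000e+00,  0.00000000e+00,  0.00000000e+00,
         1.00000000e+00]])}
```

View pics/a_side.png

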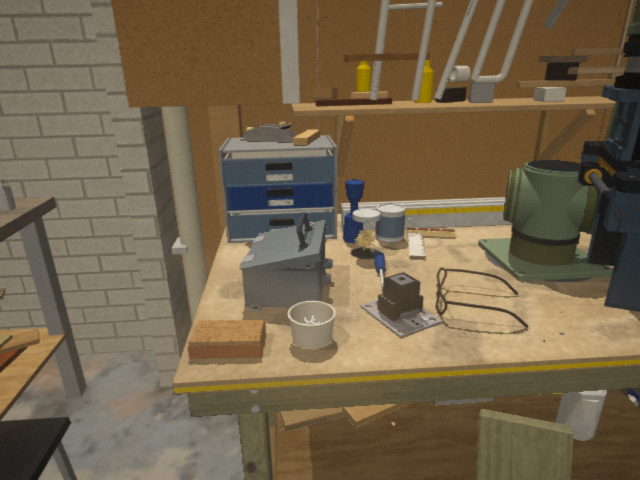

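View pics/a_top.png

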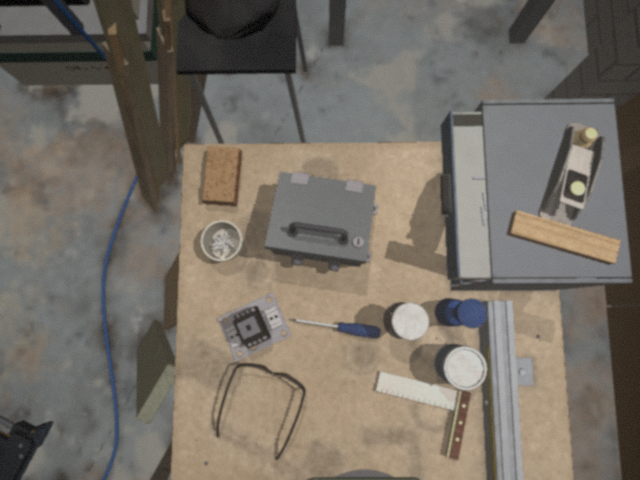

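View pics/a_wrist.png

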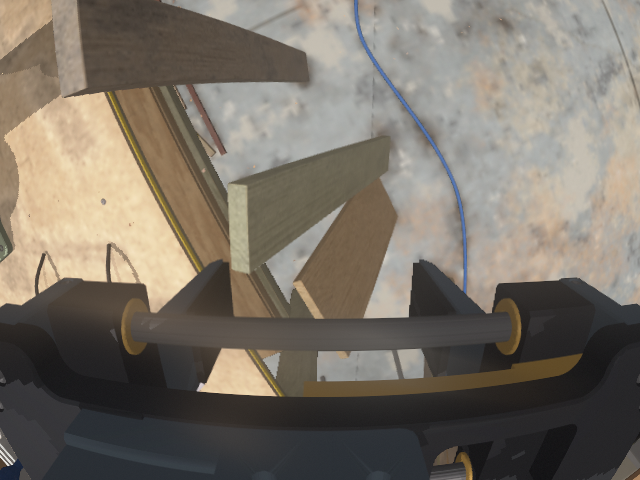

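```bash
cat > h.py <<'E'
import numpy as np,cv2
from scipy.spatial.transform import Rotation as R
def proj(p,P):
    P=np.atleast_2d(P); M=np.linalg.inv(p['pose']); c=P@M[:3,:3].T+M[:3,3]
    f=240/np.tan(np.radians(p['fov_y'])/2); return np.c_[p['cx']+f*c[:,0]/c[:,2],p['cy']+f*c[:,1]/c[:,2]]
def ray(p,uv,fish=False):
    f=240/np.tan(np.radians(p['fov_y'])/2); a=(uv[0]-p['cx'])/f; b=(uv[1]-p['cy'])/f
    if fish:
        r=np.hypot(a,b); s=np.sin(r)/r if r>1e-9 else 1; d=np.array([a*s,b*s,np.cos(r)])
    else: d=np.array([a,b,1.])
    return p['pose'][:3,3],p['pose'][:3,:3]@d
def onz(p,uv,z,fish=False):
    o,d=ray(p,uv,fish); return o+d*(z-o[2])/d[2]
def tri(rs):
    A=np.zeros((3,3));b=np.zeros(3)
    for o,d in rs:
        d=d/np.linalg.norm(d);Q=np.eye(3)-np.outer(d,d);A+=Q;b+=Q@o
    x=np.linalg.solve(A,b); return x,[np.linalg.norm(np.cross(x-o,d/np.linalg.norm(d))) for o,d in rs]
E
python3 - <<'E'
import cv2
a=cv2.imread('pics/a_top.png');s=cv2.imread('pics/a_side.png')
cv2.imwrite('pics/b1.png',cv2.resize(a[160:280,255:395],None,fx=5,fy=5,interpolation=cv2.INTER_CUBIC))
cv2.imwrite('pics/b2.png',cv2.resize(a[285:370,205:305],None,fx=7,fy=7,interpolation=cv2.INTER_CUBIC))
cv2.imwrite('pics/b3.png',cv2.resize(s[205:345,235:445],None,fx=3.8,fy=3.8,interpolation=cv2.INTER_CUBIC))
E
```

```text
(no output)
```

View pics/b1.png

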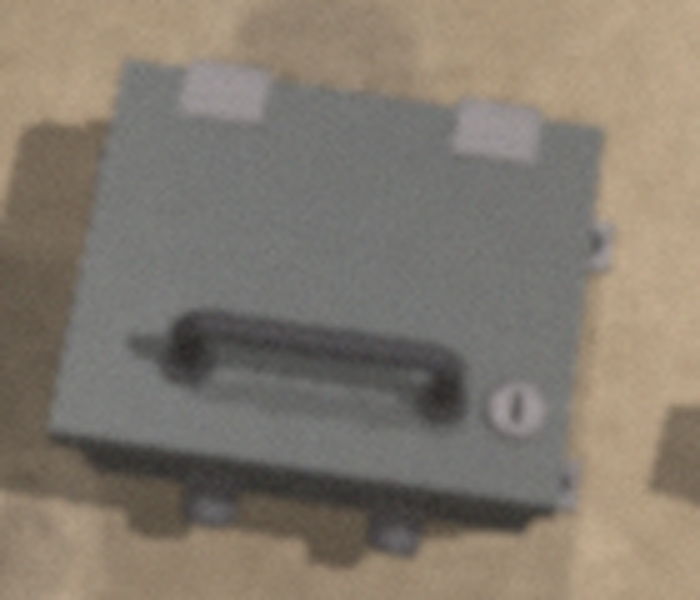

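View pics/b2.png

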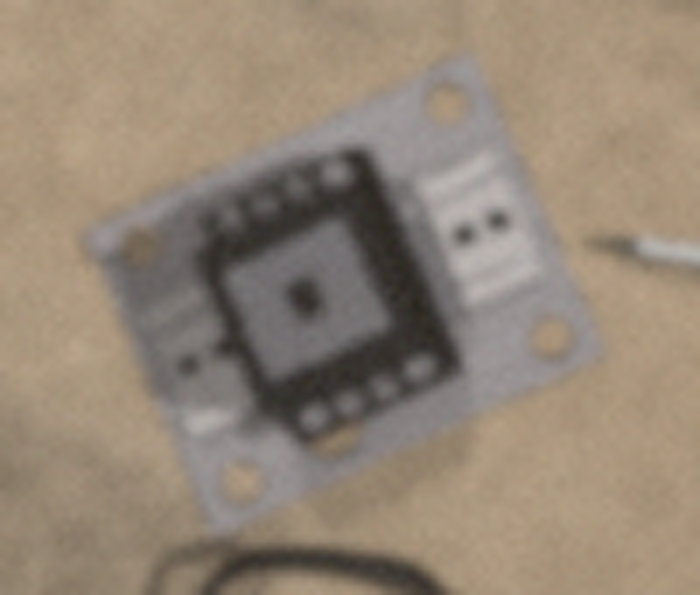

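View pics/b3.png

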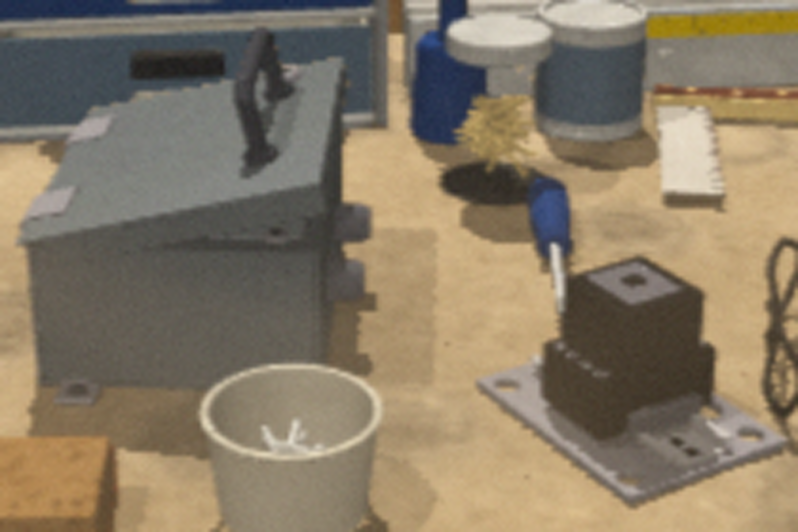

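```bash
cat > m1.py <<'E'
from h import *
from workcell import env
from scipy.optimize import least_squares
T=env.camera_params('top');S=env.camera_params('side')
hx=np.array([[550,335],[445,100],[138,245],[242,480]])/7+[205,285]-.43
P=np.array([onz(T,u,3) for u in hx]); print(P)
loc=np.array([[-35,-46],[35,-46],[35,46],[-35,46]])
c=P[:,:2].mean(0);D=P[:,:2]-c
yaw=np.arctan2((loc[:,0]*D[:,1]-loc[:,1]*D[:,0]).sum(),(loc*D).sum());print('plate',c,np.degrees(yaw))
Rz=lambda a:R.from_euler('z',a).as_matrix()
print('res',D-(loc@Rz(yaw)[:2,:2].T))
top=np.array([[122,62],[603,128],[555,510],[50,433],[318,337]])/5+[255,160]-.4
sid=np.array([[22,240],[92,108],[343,58],[325,182],[254,63]])/3.8+[235,205]-.37
for t,s in zip(top,sid): print(tri([ray(T,t),ray(S,s)]))
def door(x):
    bx,by,yw,a=x
    L=np.array([[1,89,5],[1,-89,5],[-147,-89,5],[-147,89,5],[-116,0,40.5]],float)
    L=L@R.from_euler('y',a).as_matrix().T+[73,0,75]
    return L@Rz(yw).T+[bx,by,0]
def f(x):
    W=door(x); return np.r_[(proj(T,W)-top).ravel(),(proj(S,W)-sid).ravel()]
r=least_squares(f,[550,100,0,.2]);print(r.x,np.degrees(r.x[2:]));print(r.fun.reshape(-1,2).round(1));print(door(r.x))
E
python3 m1.py
```

```text
[[363.19466751 149.02642229   3.        ]
 [426.70160487 178.21624533   3.        ]
 [387.81036283 261.77421532   3.        ]
 [325.01041348 232.11049838   3.        ]]
plate [375.67926217 205.28184533] 24.88082590650358
res [[-0.08680778  0.20070931]
 [-0.08281087 -0.0607249 ]
 [-0.26668622  0.03623764]
 [ 0.43630487 -0.17622205]]
(array([654.26717646, 151.55103773,  80.0149358 ]), [np.float64(0.6076794846103376), np.float64(0.6076794846104389)])
(array([628.4980593 , -23.55099444,  79.49307164]), [np.float64(0.07293289459108318), np.float64(0.07293289459107181)])
(array([486.42469004,  -0.76798794, 111.29590024]), [np.float64(0.5232847788998283), np.float64(0.5232847788996936)])
(array([512.69919925, 172.47244735, 111.8490486 ]), [np.float64(0.8991034492838859), np.float64(0.8991034492839977)])
(array([540.44048637,  79.70296447, 138.66060717]), [np.float64(1.15487836715581), np.float64(1.1548783671559548)])
[ 5.68315697e+02  7.53884701e+01 -1.50451208e-01  2.23713058e-01] [-8.62021926 12.81781406]
[[-0.3 -0.5]
 [ 0.2 -0.4]
 [ 1.  -0.4]
 [-0.9  0.2]
 [-0.3  2.2]
 [-1.3  0.3]
 [-0.4 -0.1]
 [ 0.1 -0.7]
 [-0.7 -0.1]
 [ 0.9 -0.9]]
[[655.89154855 152.12912551  79.65355045]
 [629.21215046 -23.86010631  79.65355045]
 [486.53045987  -2.2300237  112.48759827]
 [513.20985796 173.75920812 112.48759827]
 [537.5429553   80.05351818 140.22555143]]
```

>>> drive_tool([
  [[0.0143,-0.0218,-0.001],[0,0,-0.063]],
  [[0.0143,-0.0218,-0.001],[0,0,-0.063]],
  [[0.0143,-0.0218,-0.001],[0,0,-0.063]],
  [[0.0143,-0.0218,-0.001],[0,0,-0.063]],
  [[0.0143,-0.0218,-0.001],[0,0,-0.063]],
  [[0.0143,-0.0218,-0.001],[0,0,-0.063]],
  [[0.0143,-0.0218,-0.001],[0,0,-0.063]],
  [[0.0143,-0.0218,-0.001],[0,0,-0.063]],
  [[0.0143,-0.0218,-0.001],[0,0,-0.063]],
  [[0.0143,-0.0218,-0.001],[0,0,-0.063]],
], claw=0.6, force=20)

```text
time_s: 0.98
ee_pos: [397.0, 296.8, 203.7]
ee_rot: [180.0, 0.0, 27.6]
force: [0.2, -0.3, 0.1]
gripper_width: 54.4
```

>>> drive_tool([
  [[0.0143,-0.0218,-0.001],[0,0,-0.063]],
  [[0.0143,-0.0218,-0.001],[0,0,-0.063]],
  [[0.0143,-0.0218,-0.001],[0,0,-0.063]],
  [[0.0143,-0.0218,-0.001],[0,0,-0.063]],
  [[0.0143,-0.0218,-0.001],[0,0,-0.063]],
  [[0.0143,-0.0218,-0.001],[0,0,-0.063]],
  [[0.0143,-0.0218,-0.001],[0,0,-0.063]],
  [[0.0143,-0.0218,-0.001],[0,0,-0.063]],
  [[0.0143,-0.0218,-0.001],[0,0,-0.063]],
  [[0,0,0],[0,0,-0.063]],
])

```text
time_s: 1.82
ee_pos: [527.4, 98.5, 194.4]
ee_rot: [179.9, -0.1, -8.7]
force: [-0.4, 0.1, -0.5]
gripper_width: 54.6
```

Run:
```python
from workcell import env
import cv2
s=env.state();print(s['time_s'],s['ee_pos'],s['ee_rot'],s['qpos'],s['gripper_width'],s['force'])
cv2.imwrite("pics/c_w.png",env.grab_frame('wrist')[:,:,::-1])
```

```text
1.8167 [527.40503053  98.46084194 194.38990019] [ 1.79897578e+02 -6.86476571e-02 -8.73240694e+00] [ 9.4208561  15.61699665 96.47801842 -0.12815159 67.87171485 18.2015623 ] 54.597677872137105 [-0.44847778  0.10021809 -0.4974597 ]
```

View pics/c_w.png

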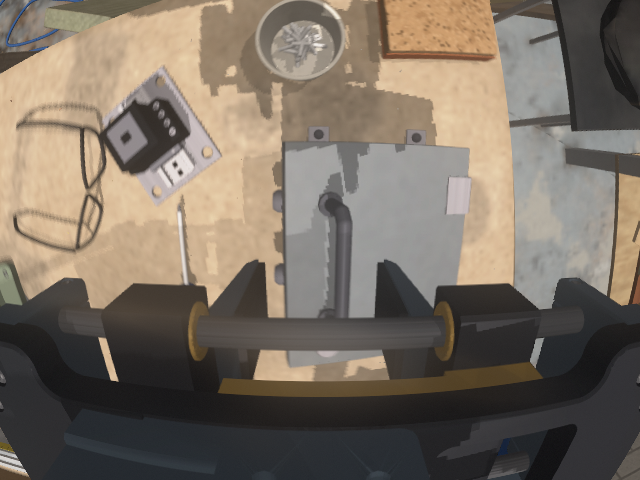

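Run:
```python
from h import *
from workcell import env
p=env.camera_params('wrist')
for u in [(344,225),(345,260),(343,300)]:
    for z in (138,141):
        q=onz(p,u,z,True); print(u,z,q, 'x at y=80:', q[0]+(80-q[1])*.152)
for u in [(319,134),(416,137)]: print('lug',onz(p,u,4,True))
```

```text
(344, 225) 138 [543.36979716 118.94072717 138.        ] x at y=80: 537.4508066270358
(344, 225) 141 [543.28715079 119.6756832  141.        ] x at y=80: 537.2564469408912
(345, 260) 138 [540.83711563  95.88877769 138.        ] x at y=80: 538.4220214205981
(345, 260) 141 [540.78800013  96.9289248  141.        ] x at y=80: 538.2148035557481
(343, 300) 138 [535.76056037  67.94851095 138.        ] x at y=80: 537.5923867058235
(343, 300) 141 [535.77865477  69.3585669  141.        ] x at y=80: 537.3961526022316
lug [536.29069452 178.71708383   4.        ]
lug [629.97834528 163.39348912   4.        ]
```

>>> drive_tool([
  [[0.0034,-0.006,0],[0,0,0]],
  [[0.0034,-0.006,0],[0,0,0]],
  [[0.0034,-0.006,-0.006],[0,0,0]],
  [[0,0,-0.012],[0,0,0]],
  [[0,0,-0.012],[0,0,0]],
  [[0,0,-0.012],[0,0,0]],
  [[0,0,-0.012],[0,0,0]],
  [[0,0,-0.009],[0,0,0]],
  [[0,0,-0.008],[0,0,0]],
  [[0,0,0],[0,0,0]],
])

```text
time_s: 2.7
ee_pos: [534.4, 83.7, 122.2]
ee_rot: [179.9, 0.2, -8.3]
force: [-0.2, 0.3, -1.6]
gripper_width: 54.8
```

>>> drive_tool([
  [[0,0,0],[0,0,0]],
  [[0,0,0],[0,0,0]],
  [[0,0,0],[0,0,0]],
  [[0,0,0],[0,0,0]],
  [[0,0,0],[0,0,0]],
  [[0,0,0],[0,0,0]],
  [[0,0,0],[0,0,0]],
  [[0,0,0],[0,0,0]],
  [[0,0,0],[0,0,0]],
  [[0,0,0],[0,0,0]],
], claw=0, force=20)

```text
time_s: 3.53
ee_pos: [539.8, 83.3, 124.4]
ee_rot: [-180.0, -0.5, -8.4]
force: [9.4, -2.6, -5.6]
gripper_width: 9.5
```

Run:
```python
import numpy as np
# door arc: bar displacement in world per step from theta0=.222 ; commanded equal theta steps
yw=-.1505; c,s=np.cos(yw),np.sin(yw)
b=lambda t:np.array([-116*np.cos(t)+40.5*np.sin(t),116*np.sin(t)+40.5*np.cos(t)])
th=np.linspace(.222,1.97,41)
P=np.array([b(t) for t in th])
for i in range(0,40,5):
    d=(P[i+5]-P[i])/5; print(th[i].round(3),th[i+5].round(3),(d[0]*c/1e3).round(4),(d[0]*s/1e3).round(4),(d[1]/1e3).round(4))
print('y axis',[-s,c])
```

```text
0.222 0.44 0.0033 -0.0005 0.0042
0.44 0.659 0.0041 -0.0006 0.0034
0.659 0.878 0.0047 -0.0007 0.0024
0.878 1.096 0.0051 -0.0008 0.0013
1.096 1.314 0.0053 -0.0008 0.0002
1.314 1.533 0.0052 -0.0008 -0.001
1.533 1.752 0.0049 -0.0007 -0.0021
1.752 1.97 0.0043 -0.0007 -0.0031
y axis [np.float64(0.14993249931220168), np.float64(0.9886962352765366)]
```

>>> drive_tool([
  [[0.0055,-0.0008,0.004],[0,0,0]],
  [[0.0055,-0.0008,0.0042],[0,0,0]],
  [[0.0033,-0.0005,0.0042],[0,0,0]],
  [[0.0033,-0.0005,0.0042],[0,0,0]],
  [[0.0033,-0.0005,0.0042],[0,0,0]],
  [[0.0041,-0.0006,0.0034],[0,0,0]],
  [[0.0041,-0.0006,0.0034],[0,0,0]],
  [[0.0041,-0.0006,0.0034],[0,0,0]],
  [[0.0041,-0.0006,0.0034],[0,0,0]],
  [[0.0041,-0.0006,0.0034],[0,0,0]],
])

```text
time_s: 4.37
ee_pos: [573.7, 77.9, 161.9]
ee_rot: [179.9, 0.5, -8.4]
force: [-8.6, 1.8, -1.5]
gripper_width: 9.3
```

>>> drive_tool([
  [[0.0047,-0.0007,0.0024],[0,0,0]],
  [[0.0047,-0.0007,0.0024],[0,0,0]],
  [[0.0047,-0.0007,0.0024],[0,0,0]],
  [[0.0047,-0.0007,0.0024],[0,0,0]],
  [[0.0047,-0.0007,0.0024],[0,0,0]],
  [[0.0051,-0.0008,0.0013],[0,0,0]],
  [[0.0051,-0.0008,0.0013],[0,0,0]],
  [[0.0051,-0.0008,0.0013],[0,0,0]],
  [[0.0051,-0.0008,0.0013],[0,0,0]],
  [[0.0051,-0.0008,0.0013],[0,0,0]],
])

```text
time_s: 5.2
ee_pos: [624.6, 70.0, 182.6]
ee_rot: [180.0, 0.1, -8.4]
force: [-7.1, -0.2, 5.0]
gripper_width: 9.5
```

>>> drive_tool([
  [[0.005,-0.0008,0.0002],[0.003,0.019,0]],
  [[0.005,-0.0008,0.0002],[0.003,0.019,0]],
  [[0.005,-0.0008,0.0002],[0.003,0.019,0]],
  [[0.005,-0.0008,0.0002],[0.003,0.019,0]],
  [[0.005,-0.0008,0.0002],[0.003,0.019,0]],
  [[0.0049,-0.0008,-0.001],[0.003,0.019,0]],
  [[0.0049,-0.0008,-0.001],[0.003,0.019,0]],
  [[0.0049,-0.0008,-0.001],[0.003,0.019,0]],
  [[0.0049,-0.0008,-0.001],[0.003,0.019,0]],
  [[0.0049,-0.0008,-0.001],[0.003,0.019,0]],
])

```text
time_s: 6.03
ee_pos: [675.3, 61.9, 178.6]
ee_rot: [-179.9, 11.0, -8.4]
force: [-3.6, -0.4, 2.9]
gripper_width: 9.5
```

Run:
```python
from workcell import env
import cv2,numpy as np
s=env.state();print(s['ee_pos'],s['force'],s['qpos'])
a=env.grab_frame('side');b=env.grab_frame('top')
cv2.imwrite("pics/d.png",np.hstack([a[120:420,150:550],b[100:400,150:550]])[:,:,::-1])
```

```text
[675.32831092  61.93149566 178.63074653] [-3.62369005 -0.36337724  2.9411685 ] [ 3.13850829 35.00864102 67.78877491  2.28322452 88.00801458 11.20922745]
```

View pics/d.png

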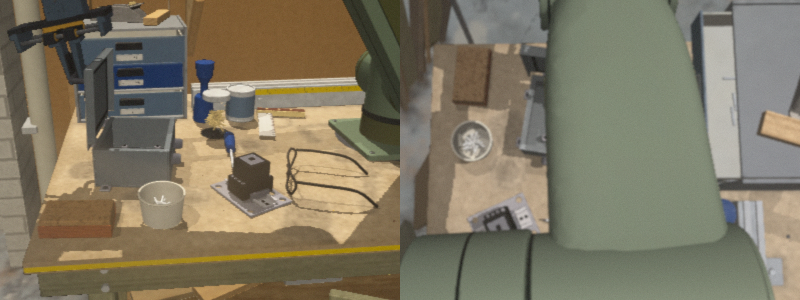

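>>> drive_tool([
  [[0.0048,-0.0007,-0.002],[0.003,0.019,0]],
  [[0.0048,-0.0007,-0.002],[0.003,0.019,0]],
  [[0.0048,-0.0007,-0.002],[0.003,0.019,0]],
  [[0.0048,-0.0007,-0.002],[0.003,0.019,0]],
  [[0.0048,-0.0007,-0.002],[0.003,0.019,0]],
  [[0.0043,-0.0007,-0.003],[0.003,0.019,0]],
  [[0.0043,-0.0007,-0.003],[0.003,0.019,0]],
  [[0.0043,-0.0007,-0.003],[0.003,0.019,0]],
  [[0.0043,-0.0007,-0.003],[0.003,0.019,0]],
  [[0.0043,-0.0007,-0.003],[0.003,0.019,0]],
])

```text
time_s: 6.97
ee_pos: [720.3, 54.8, 152.4]
ee_rot: [-179.8, 22.2, -8.3]
force: [-6.1, 0.9, -0.3]
gripper_width: 9.4
```

>>> drive_tool([
  [[0.002,-0.0003,-0.001],[0,0,0]],
  [[0.002,-0.0003,-0.001],[0,0,0]],
  [[0.002,-0.0003,-0.001],[0,0,0]],
  [[0.001,0,-0.001],[0,0,0]],
  [[0,0,0],[0,0,0]],
  [[0,0,0],[0,0,0]],
  [[0,0,0],[0,0,0]],
  [[0,0,0],[0,0,0]],
  [[0,0,0],[0,0,0]],
  [[0,0,0],[0,0,0]],
])

```text
time_s: 7.8
ee_pos: [721.4, 54.6, 151.2]
ee_rot: [-179.9, 23.0, -8.3]
force: [-19.7, 0.8, 9.7]
gripper_width: 9.3
```

Run:
```python
from workcell import env
import cv2,numpy as np
s=env.state();print(s['ee_pos'],s['ee_rot'],s['force'])
p=s['ee_pos'];r=np.radians(s['ee_rot'])
from scipy.spatial.transform import Rotation as R
g=p-19*R.from_euler('xyz',r).as_matrix()[:,2]
h=np.array([640.5,64.4,75]); d=g-h; u=d[0]*np.cos(-.1505)+d[1]*np.sin(-.1505)
t=np.arctan2(d[2],-u)-np.arctan2(40.5,116); print('grasp',g,u,d[2],np.hypot(u,d[2]),'theta',t)
a=env.grab_frame('side')
cv2.imwrite("pics/e.png",cv2.resize(a[90:330,150:400],None,fx=2.4,fy=2.4)[:,:,::-1])
```

```text
[721.38640186  54.61410591 151.16258509] [-179.8916388    22.98561445   -8.27872928] [-19.70510281   0.81732285   9.66553857]
grasp [728.72339836  53.5102232  168.65400942] 88.85887327388323 93.6540094248314 129.10063067564948 theta 1.9940210458453735
```

View pics/e.png

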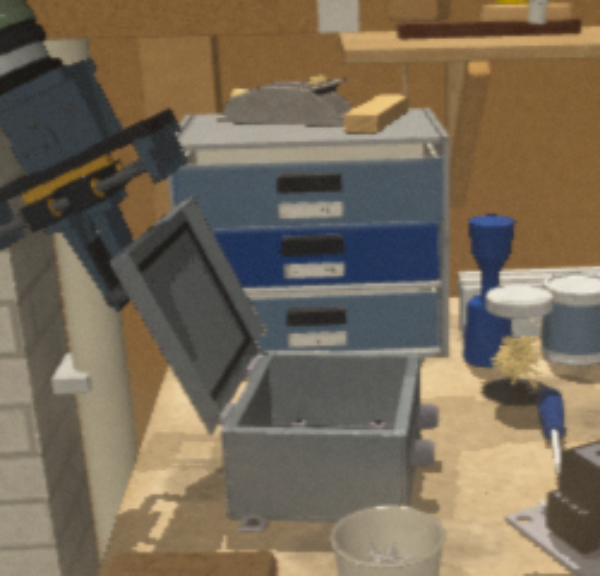

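>>> drive_tool([
  [[-0.002,0.0003,0.001],[0,0,0]],
  [[-0.002,0.0003,0.001],[0,0,0]],
  [[0,0,0],[0,0,0]],
  [[0,0,0],[0,0,0]],
  [[0,0,0],[0,0,0]],
  [[0,0,0],[0,0,0]],
  [[0.0019,-0.0003,0.0046],[0,0,0]],
  [[0.0039,-0.0006,0.0092],[0,0,0]],
  [[0.0058,-0.0008,0.0138],[0,0,0]],
  [[0.0078,-0.0011,0.0184],[0,0,0]],
], claw=0.33)

```text
time_s: 8.68
ee_pos: [743.0, 52.1, 195.0]
ee_rot: [-179.8, 22.2, -8.3]
force: [0.3, -0.1, -0.8]
gripper_width: 30.3
```

>>> drive_tool([
  [[0.0078,-0.0011,0.0184],[0,0,0]],
  [[0.0078,-0.0011,0.0184],[0,0,0]],
  [[0.0078,-0.0011,0.0184],[-0.0065,-0.044,0]],
  [[0,0,0.01],[-0.0065,-0.044,0]],
  [[0,0,0.005],[-0.0065,-0.044,0]],
  [[-0.01,0.003,0],[-0.0065,-0.044,0]],
  [[-0.02,0.006,0],[-0.0065,-0.044,0]],
  [[-0.03,0.01,0],[-0.0065,-0.044,0]],
  [[-0.035,0.012,0],[-0.0065,-0.044,0]],
  [[-0.035,0.012,0],[-0.0065,-0.044,0]],
])

```text
time_s: 9.52
ee_pos: [635.3, 91.9, 265.6]
ee_rot: [-179.8, 1.5, -8.4]
force: [0.3, 0.9, 0.3]
gripper_width: 30.3
```

Run:
```python
from workcell import env
s=env.state();print(s['ee_pos'],s['ee_rot'],s['force'],s['qpos'])
```

```text
[635.34125611  91.94983808 265.57425197] [-179.75853931    1.494394     -8.36159271] [0.31890643 0.92610839 0.34670063] [ 6.88122908 23.9106463  73.69805663  0.6295395  83.77004838 15.17012293]
```

>>> drive_tool([
  [[-0.025,0.005,0],[-0.004,-0.026,0]],
  [[-0.03,0.006,0],[0,0,0.12]],
  [[-0.03,0.006,0],[0,0,0.12]],
  [[-0.03,0.006,0],[0,0,0.12]],
  [[-0.03,0.006,0],[0,0,0.12]],
  [[-0.025,0.005,0],[0,0,0.12]],
  [[0,0,0],[0,0,0.12]],
  [[0,0,0],[0,0,0.12]],
  [[0,0,0],[0,0,0.12]],
  [[0,0,0],[0,0,0.12]],
], claw=1)

```text
time_s: 10.35
ee_pos: [466.9, 126.0, 266.3]
ee_rot: [-179.8, 0.1, 53.9]
force: [1.6, -0.1, 0.3]
gripper_width: 90.7
```

Run:
```python
from workcell import env
import cv2,pickle
p=env.camera_params('wrist')
s=env.state();print(s['ee_pos'],s['ee_rot'],s['force'],s['qpos'])
a=env.grab_frame('wrist');cv2.imwrite("pics/f.png",a[:,:,::-1]); pickle.dump(p,open('f.pkl','wb'))
```

```text
[466.89058561 126.00220719 266.29060142] [-1.79845693e+02  8.24455170e-02  5.39085344e+01] [ 1.62485523 -0.11334732  0.25030391] [ 1.36954180e+01  8.30203493e+00  9.54988634e+01  6.64816130e-02
  7.63616956e+01 -4.02287729e+01]
```

View pics/f.png

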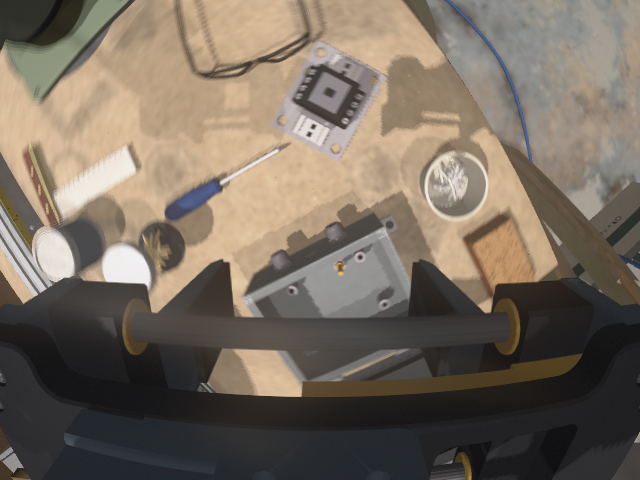

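Run:
```python
import cv2
a=cv2.imread('pics/f.png')
b=cv2.resize(a[235:325,270:410],None,fx=5,fy=5,interpolation=cv2.INTER_CUBIC)
c=cv2.resize(a[35:165,265:395],None,fx=5,fy=5,interpolation=cv2.INTER_CUBIC)[:600]
cv2.imwrite('pics/f1.png',b);cv2.imwrite('pics/f2.png',c)
```

```text
(no output)
```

View pics/f1.png

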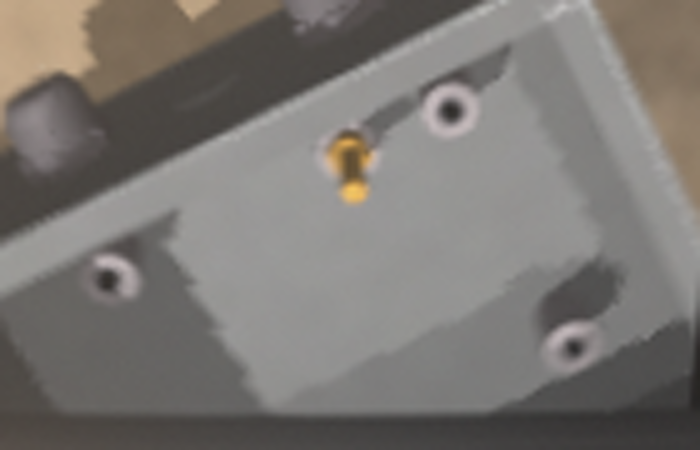

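View pics/f2.png

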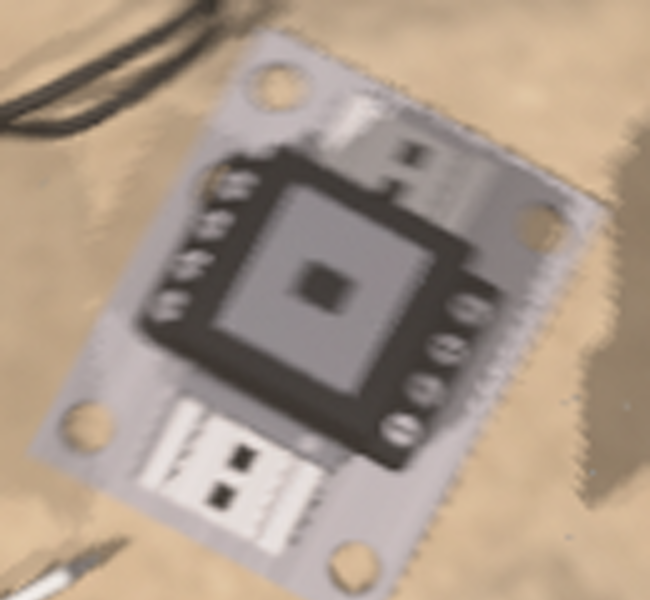

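```bash
cat >> h.py <<'E'
def fit2(loc,P):
    loc=np.asarray(loc,float);P=np.asarray(P)[:,:2];lc=loc.mean(0);c=P.mean(0);L=loc-lc;D=P-c
    y=np.arctan2((L[:,0]*D[:,1]-L[:,1]*D[:,0]).sum(),(L*D).sum());Q=np.array([[np.cos(y),-np.sin(y)],[np.sin(y),np.cos(y)]])
    return c-Q@lc,np.degrees(y),(D-L@Q.T).round(2)
E
python3 - <<'E'
from h import *
import pickle
p=pickle.load(open('f.pkl','rb'))
b=np.array([[108,280],[451,109],[573,347]])/5+[270,235]-.4
B=[onz(p,u,24,True) for u in b];print(B)
s=onz(p,np.array([354,192])/5+[270,235]-.4,34,True);print('stud',s)
print('box',fit2([[-35,-46],[-35,46],[35,46],[-31,18]],B+[s]))
h=np.array([[87,426],[355,567],[543,228],[275,87]])/5+[265,35]-.4
H=[onz(p,u,3,True) for u in h]
print('plate',fit2([[-35,-46],[35,-46],[35,46],[-35,46]],H))
E
```

```text
[array([528.63955635,  36.01308978,  24.        ]), array([541.45474892, 127.49888026,  24.        ]), array([610.88690452, 117.25063265,  24.        ])]
stud [541.56578867  98.94281887  34.        ]
box (array([569.71543978,  76.75933904]), np.float64(-8.10719258128487), array([[ 0.06, -0.14],
       [-0.1 ,  0.26],
       [ 0.03, -0.11],
       [ 0.  , -0.01]]))
plate (array([372.4800161 , 203.86598683]), np.float64(25.65466803189795), array([[-0.25,  0.18],
       [ 0.07,  0.18],
       [ 0.1 , -0.09],
       [ 0.08, -0.27]]))
```

>>> drive_tool([
  [[-0.009,0.0078,-0.012],[0,0,0.107]],
  [[-0.009,0.0078,-0.012],[0,0,0.107]],
  [[-0.009,0.0078,-0.012],[0,0,0.107]],
  [[-0.009,0.0078,-0.012],[0,0,0.107]],
  [[-0.009,0.0078,-0.012],[0,0,0.107]],
  [[-0.009,0.0078,-0.012],[0,0,0.107]],
  [[-0.009,0.0078,-0.012],[0,0,0.107]],
  [[-0.009,0.0078,-0.012],[0,0,0.107]],
  [[-0.009,0.0078,-0.012],[0,0,0.107]],
  [[-0.009,0.0078,-0.012],[0,0,0.107]],
])

```text
time_s: 11.23
ee_pos: [376.8, 204.4, 145.4]
ee_rot: [-179.9, 0.1, 115.0]
force: [-0.0, -0.9, 0.2]
gripper_width: 91.2
```

>>> drive_tool([
  [[-0.002,0.001,-0.01],[0,0,0]],
  [[0,0,0],[0,0,0]],
  [[0,0,0],[0,0,0]],
  [[0,0,0],[0,0,0]],
  [[0,0,0],[0,0,0]],
  [[0,0,0],[0,0,0]],
  [[0,0,0],[0,0,0]],
  [[0,0,0],[0,0,0]],
  [[0,0,0],[0,0,0]],
  [[0,0,0],[0,0,0]],
])

```text
time_s: 12.07
ee_pos: [374.8, 204.8, 135.5]
ee_rot: [-179.8, 0.1, 114.8]
force: [0.7, 0.5, 0.4]
gripper_width: 91.0
```

Run:
```python
from workcell import env
import cv2,pickle
p=env.camera_params('wrist')
s=env.state();print(s['ee_pos'],s['ee_rot'],s['force'],s['qpos'])
a=env.grab_frame('wrist');cv2.imwrite("pics/g.png",a[:,:,::-1]); pickle.dump(p,open('g.pkl','wb'))
cv2.imwrite("pics/g2.png",env.grab_frame('side')[:,:,::-1])
```

```text
[374.78652942 204.81442046 135.5418926 ] [-1.79802821e+02  1.41712997e-01  1.14849890e+02] [0.70313453 0.4793145  0.40073202] [ 27.21783756   9.31481007 114.51612967  -0.1602645   56.37203018
 -87.54281802]
```

View pics/g.png

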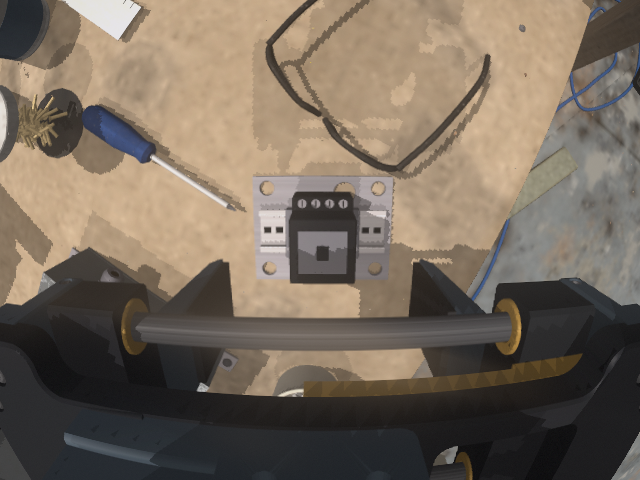

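View pics/g2.png

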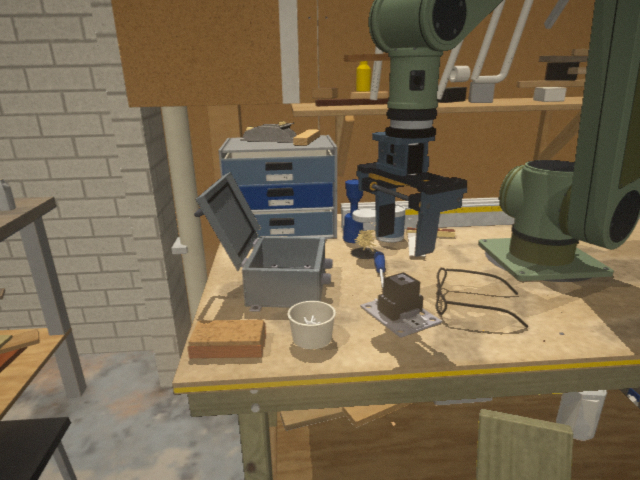

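Run:
```python
from h import *
import pickle
from workcell import env
p=pickle.load(open('g.pkl','rb'))
# image up = tool -y = ?
for z in (2,3):
  H=[onz(p,u,z,True) for u in [(267,188),(269,268),(375,268),(378,188)]]
  print(np.round(H,1)); print('plate',fit2([[-35,-46],[35,-46],[35,46],[-35,46]],H))
print(proj(env.camera_params('side'),[[375,205,135],[375,205,72]]))
```

```text
[[361.2 149.4   2. ]
 [425.2 178.2   2. ]
 [386.1 262.2   2. ]
 [322.5 232.8   2. ]]
plate (array([373.77578845, 205.64711565]), np.float64(24.76049714485688), array([[-0.02,  0.16],
       [ 0.34, -0.38],
       [-0.14,  0.17],
       [-0.18,  0.04]]))
[[361.1 149.5   3. ]
 [424.8 178.1   3. ]
 [385.9 262.    3. ]
 [322.5 232.6   3. ]]
plate (array([373.55401653, 205.54356039]), np.float64(24.76049714485689), array([[ 0.02,  0.35],
       [ 0.18, -0.28],
       [-0.18, -0.02],
       [-0.01, -0.05]]))
[[403.2965878  243.71799261]
 [401.13529008 277.59228193]]
```

>>> drive_tool([
  [[-0.0005,0.0005,-0.012],[0,0,0]],
  [[0,0,-0.012],[0,0,0]],
  [[0,0,-0.012],[0,0,0]],
  [[0,0,-0.012],[0,0,0]],
  [[0,0,-0.012],[0,0,0]],
  [[0,0,-0.012],[0,0,0]],
  [[0,0,-0.012],[0,0,0]],
  [[0,0,-0.01],[0,0,0]],
  [[0,0,-0.007],[0,0,0]],
  [[0,0,0],[0,0,0]],
])

```text
time_s: 13.0
ee_pos: [373.4, 205.0, 33.4]
ee_rot: [-179.6, 0.1, 114.9]
force: [0.5, -0.9, -1.1]
gripper_width: 91.2
```

>>> drive_tool([
  [[0,0,0],[0,0,0]],
  [[0,0,0],[0,0,0]],
  [[0,0,0],[0,0,0]],
  [[0,0,0],[0,0,0]],
  [[0,0,0],[0,0,0]],
  [[0,0,0],[0,0,0]],
  [[0,0,0],[0,0,0]],
  [[0,0,0],[0,0,0]],
  [[0,0,0],[0,0,0]],
  [[0,0,0],[0,0,0]],
], claw=0, force=40)

```text
time_s: 13.83
ee_pos: [374.3, 205.4, 34.6]
ee_rot: [-179.8, 0.1, 114.8]
force: [-0.4, -0.5, 1.9]
gripper_width: 44.8
```

>>> drive_tool([
  [[0,0,0.006],[0,0,0]],
  [[0,0,0.01],[0,0,0]],
  [[0,0,0.012],[0,0,0]],
  [[0,0,0.015],[0,0,0]],
  [[0,0,0.015],[0,0,0]],
  [[0,0,0.015],[0,0,0]],
  [[0,0,0.015],[0,0,0]],
  [[0,0,0.015],[0,0,0]],
  [[0,0,0.01],[0,0,0]],
  [[0,0,0.006],[0,0,0]],
])

```text
time_s: 14.67
ee_pos: [374.0, 205.2, 154.3]
ee_rot: [-179.8, 0.1, 114.9]
force: [0.1, 0.4, -4.9]
gripper_width: 44.8
```

>>> drive_tool([
  [[0.006,-0.004,0],[0,0,-0.018]],
  [[0.01,-0.0065,0],[0,0,-0.03]],
  [[0.01,-0.0065,0],[0,0,-0.03]],
  [[0.01,-0.0065,0],[0,0,-0.03]],
  [[0.01,-0.0065,0],[0,0,-0.03]],
  [[0.01,-0.0065,0],[0,0,-0.03]],
  [[0.01,-0.0065,0],[0,0,-0.03]],
  [[0.01,-0.0065,0],[0,0,-0.03]],
  [[0.01,-0.0065,0],[0,0,-0.03]],
  [[0.01,-0.0065,0],[0,0,-0.03]],
])

```text
time_s: 15.5
ee_pos: [471.2, 142.1, 153.4]
ee_rot: [-179.8, 0.1, 98.2]
force: [-0.5, 0.5, -5.4]
gripper_width: 44.9
```

>>> drive_tool([
  [[0.01,-0.0065,0],[0,0,-0.03]],
  [[0.01,-0.0065,0],[0,0,-0.03]],
  [[0.01,-0.0065,0],[0,0,-0.03]],
  [[0.01,-0.0065,0],[0,0,-0.03]],
  [[0.01,-0.0065,0],[0,0,-0.03]],
  [[0.01,-0.0065,0],[0,0,-0.03]],
  [[0.01,-0.0065,0],[0,0,-0.03]],
  [[0.01,-0.0065,0],[0,0,-0.03]],
  [[0.01,-0.0065,0],[0,0,-0.03]],
  [[0.006,-0.004,0],[0,0,-0.018]],
])

```text
time_s: 16.33
ee_pos: [567.8, 79.4, 153.4]
ee_rot: [-179.8, 0.1, 81.7]
force: [-0.3, 0.0, -6.1]
gripper_width: 44.8
```

>>> drive_tool([
  [[0,0,0],[0,0,0]],
  [[0,0,0],[0,0,0]],
  [[0,0,0],[0,0,0]],
  [[0,0,0],[0,0,0]],
  [[0,0,0],[0,0,0]],
  [[0,0,0],[0,0,0]],
  [[0,0,0],[0,0,0]],
  [[0,0,0],[0,0,0]],
  [[0,0,0],[0,0,0]],
  [[0,0,0],[0,0,0]],
])

```text
time_s: 17.17
ee_pos: [566.2, 80.4, 153.5]
ee_rot: [-179.8, 0.1, 81.9]
force: [-0.2, -0.3, -4.7]
gripper_width: 44.7
```

Run:
```python
from workcell import env
import cv2,pickle
p=env.camera_params('wrist')
s=env.state();print(s['ee_pos'],s['ee_rot'],s['force'],s['qpos'])
a=env.grab_frame('wrist');cv2.imwrite("pics/k.png",a[:,:,::-1]); pickle.dump(p,open('k.pkl','wb'))
cv2.imwrite("pics/k2.png",env.grab_frame('side')[:,:,::-1])
```

```text
[566.20412922  80.3993864  153.50440882] [-1.79797872e+02  1.40509934e-01  8.18619951e+01] [-0.16280889 -0.29882722 -4.71005018] [ 6.97826061e+00  2.06824595e+01  9.52145946e+01 -9.20149364e-02
  6.43347505e+01 -7.48434661e+01]
```

View pics/k.png

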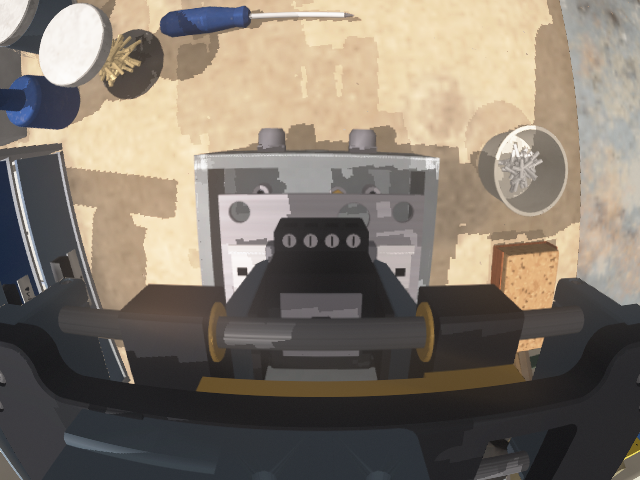

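View pics/k2.png

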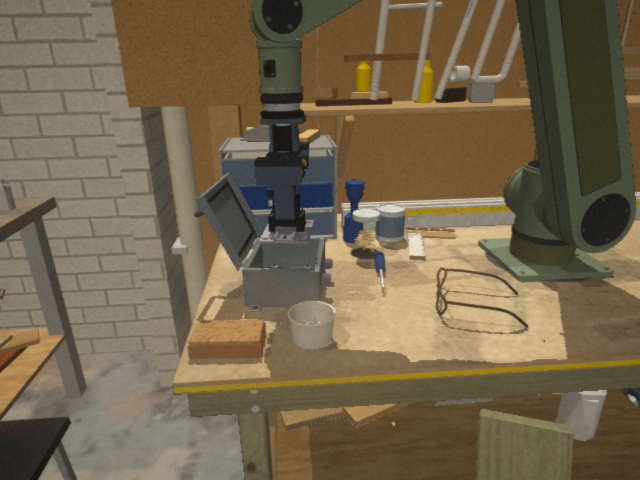

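Run:
```python
import cv2
a=cv2.imread('pics/k.png')
cv2.imwrite('pics/k3.png',cv2.resize(a[150:250,190:445],None,fx=3.1,fy=3.1,interpolation=cv2.INTER_CUBIC))
```

```text
(no output)
```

View pics/k3.png

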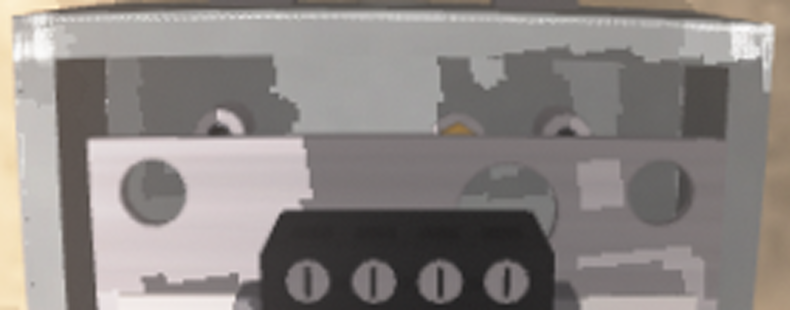

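Run:
```python
from h import *
import pickle
p=pickle.load(open('k.pkl','rb'))
F=lambda u:np.array(u)/3.1+[190,150]-.34
B=[onz(p,F(u),24,True) for u in [(221,133),(566,132)]]
print(B,np.hypot(*(B[0]-B[1])[:2]),'box',fit2([[-35,-46],[-35,46]],B))
for z in (119.5,122):
  H=[onz(p,F(u),z,True) for u in [(153,192),(660,192)]]
  print(H,np.hypot(*(H[0]-H[1])[:2]),'pl',fit2([[-35,-46],[-35,46]],H))
C=[onz(p,F(u),75,True) for u in [(14,18),(773,25)]]
print('box near corners',C,np.hypot(*(C[0]-C[1])[:2]),fit2([[-70,-85],[-70,85]],C))
```

```text
[array([527.05820048,  36.07413568,  24.        ]), array([539.7707089 , 126.38244879,  24.        ])] 91.19868029480473 box (array([568.07275181,  76.34951775]), np.float64(-8.01275552535733), array([[ 0.06,  0.4 ],
       [-0.06, -0.4 ]]))
[array([524.64977017,  39.24596284, 119.5       ]), array([537.79674915, 131.42209127, 119.5       ])] 93.10897759714594 pl (array([565.8725983 ,  80.39203031]), np.float64(-8.117285635909536), array([[-0.08, -0.55],
       [ 0.08,  0.55]]))
[array([524.24903763,  39.88589376, 122.        ]), array([537.23529795, 130.93519117, 122.        ])] 91.97074271566883 pl (array([565.39150643,  80.46854572]), np.float64(-8.117285635909484), array([[ 0.  ,  0.01],
       [-0.  , -0.01]]))
box near corners [array([487.6482787 ,   3.00592563,  75.        ]), array([513.41280979, 169.88343354,  75.        ])] 168.85471183355756 (array([569.71087938,  75.76379803]), np.float64(-8.776704242033151), array([[ 0.09,  0.57],
       [-0.09, -0.57]]))
```

>>> drive_tool([
  [[0.0014,-0.002,0],[0,0,0]],
  [[0.0014,-0.002,-0.005],[0,0,0]],
  [[0,0,-0.01],[0,0,0]],
  [[0,0,-0.01],[0,0,0]],
  [[0,0,-0.01],[0,0,0]],
  [[0,0,-0.01],[0,0,0]],
  [[0,0,-0.01],[0,0,0]],
  [[0,0,-0.008],[0,0,0]],
  [[0,0,-0.004],[0,0,0]],
  [[0,0,0],[0,0,0]],
])

```text
time_s: 18.1
ee_pos: [568.2, 76.3, 85.1]
ee_rot: [-179.7, 0.2, 81.9]
force: [-0.2, -0.6, -4.0]
gripper_width: 45.0
```

>>> drive_tool([
  [[0,0,0],[0,0,0]],
  [[0,0,0],[0,0,0]],
  [[0,0,0],[0,0,0]],
  [[0,0,0],[0,0,0]],
  [[0,0,0],[0,0,0]],
  [[0,0,0],[0,0,0]],
  [[0,0,0],[0,0,0]],
  [[0,0,0],[0,0,0]],
  [[0,0,0],[0,0,0]],
  [[0,0,0],[0,0,0]],
])

```text
time_s: 18.93
ee_pos: [569.0, 76.4, 86.5]
ee_rot: [-179.8, 0.1, 81.9]
force: [0.1, 0.4, -4.9]
gripper_width: 44.6
```

Run:
```python
from workcell import env
import cv2,pickle
p=env.camera_params('wrist')
s=env.state();print(s['ee_pos'],s['ee_rot'],s['force'])
a=env.grab_frame('wrist')[:,:,::-1];cv2.imwrite("pics/l.png",a); pickle.dump(p,open('l.pkl','wb'))
cv2.imwrite('pics/l3.png',cv2.resize(a[160:300,190:450],None,fx=3,fy=3,interpolation=cv2.INTER_CUBIC))
```

```text
[569.01008143  76.36814876  86.45922879] [-1.79793325e+02  1.40516371e-01  8.18583854e+01] [ 0.09225585  0.43820802 -4.87975007]
```

View pics/l3.png

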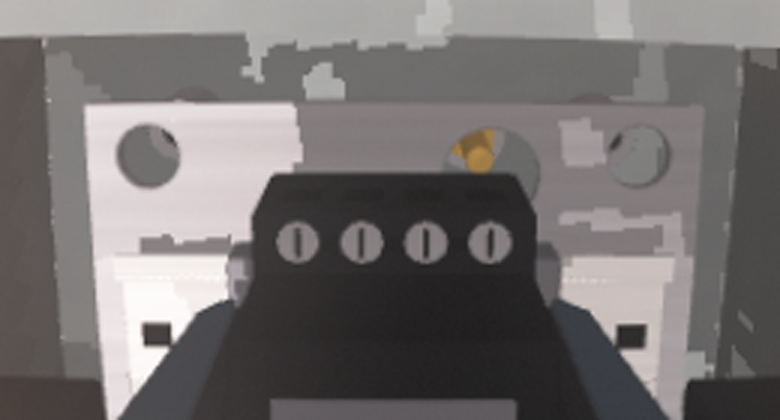

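Run:
```python
from h import *
import pickle
p=pickle.load(open('l.pkl','rb'))
F=lambda u:np.array(u)/3+[190,160]-.33
for z in (54,56):
  H=[onz(p,F(u),z,True) for u in [(149,155),(639,155)]]
  c,y,_=fit2([[-35,-46],[-35,46]],H); print(np.hypot(*(H[0]-H[1])[:2]),c,y)
s=onz(p,F((480,159)),34,True);print(s)
Q=R.from_euler('z',np.radians(y)).as_matrix()
print('box from stud',s-Q@[-31,18,0])
# predicted boss pixels seen through? thread edges boss0 near crop(170,135)?, boss3 (615,142)
for u in [(172,134),(614,142)]: print(onz(p,F(u),24,True))
```

```text
92.27160255407934 [568.27203232  76.54453758] -8.119687840377546
91.36240138326235 [567.88851478  76.60436847] -8.11968784037756
[541.00795292  98.14045533  34.        ]
box from stud [569.15483816  75.94241822  34.        ]
[528.14453869  34.06684133  24.        ]
[543.29209399 127.79997364  24.        ]
```

>>> drive_tool([
  [[0.0006,-0.0003,-0.002],[0,0,0]],
  [[0,0,-0.003],[0,0,0]],
  [[0,0,-0.003],[0,0,0]],
  [[0,0,-0.003],[0,0,0]],
  [[0,0,-0.003],[0,0,0]],
  [[0,0,-0.0025],[0,0,0]],
  [[0,0,-0.001],[0,0,0]],
  [[0,0,0],[0,0,0]],
  [[0,0,0],[0,0,0]],
  [[0,0,0],[0,0,0]],
])

```text
time_s: 19.82
ee_pos: [569.8, 76.1, 69.1]
ee_rot: [-179.8, 0.1, 81.9]
force: [-0.5, -0.3, -4.5]
gripper_width: 45.0
```

>>> drive_tool([
  [[0,0,0],[0,0,0]],
  [[0,0,0],[0,0,0]],
  [[0,0,0],[0,0,0]],
  [[0,0,0],[0,0,0]],
  [[0,0,0],[0,0,0]],
  [[0,0,0],[0,0,0]],
  [[0,0,0],[0,0,0]],
  [[0,0,0],[0,0,0]],
  [[0,0,0],[0,0,0]],
  [[0,0,0],[0,0,0]],
])

```text
time_s: 20.65
ee_pos: [569.6, 76.1, 69.0]
ee_rot: [-179.8, 0.1, 81.9]
force: [0.7, 0.1, -4.9]
gripper_width: 44.8
```

Run:
```python
from workcell import env
import cv2,pickle
p=env.camera_params('wrist')
s=env.state();print(s['ee_pos'],s['ee_rot'],s['force'])
a=env.grab_frame('wrist')[:,:,::-1];cv2.imwrite("pics/m.png",a); pickle.dump(p,open('m.pkl','wb'))
cv2.imwrite('pics/m3.png',cv2.resize(a[160:300,190:450],None,fx=3,fy=3,interpolation=cv2.INTER_CUBIC))
a=env.grab_frame('side')[:,:,::-1]; cv2.imwrite('pics/m4.png',cv2.resize(a[160:320,180:360],None,fx=3.5,fy=3.5,interpolation=cv2.INTER_CUBIC))
a=env.grab_frame('top')[:,:,::-1]; cv2.imwrite('pics/m5.png',a)
```

```text
[569.63519915  76.06049155  68.96870064] [-1.79794413e+02  1.40730867e-01  8.18559818e+01] [ 0.69793012  0.1052066  -4.91008079]
```

View pics/m3.png

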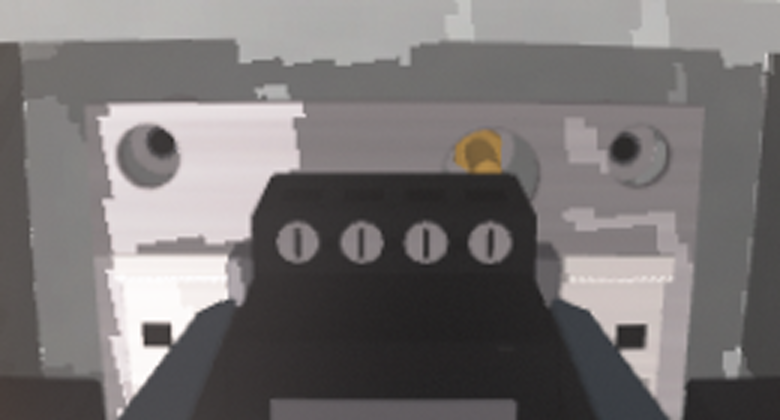

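View pics/m4.png

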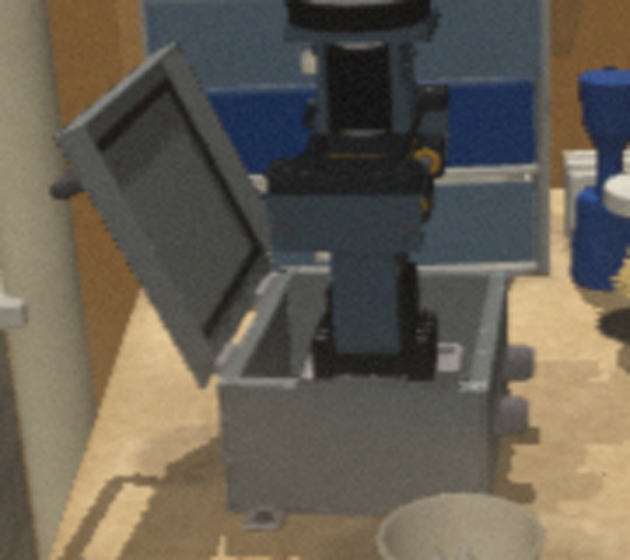

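View pics/m5.png

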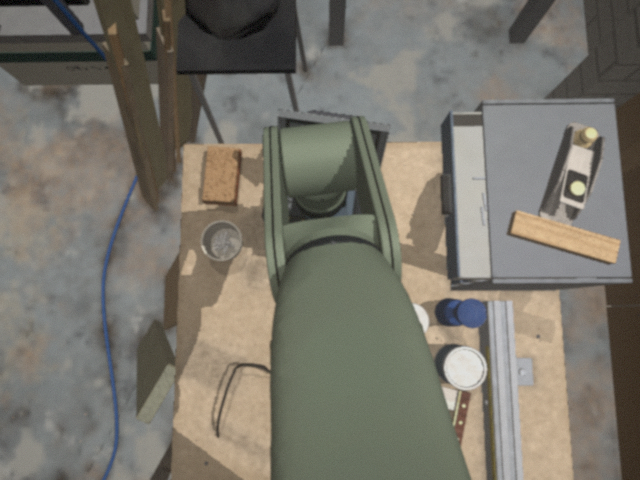

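Run:
```python
from h import *
import pickle
p=pickle.load(open('m.pkl','rb'))
F=lambda u:np.array(u)/3+[190,160]-.33
H=[onz(p,F(u),38.4,True) for u in [(149,155),(639,155)]]
B=[onz(p,F(u),24,True) for u in [(161,142),(623,148)]]
for Z in (H,B): print(np.round(Z,1),np.hypot(*(Z[0]-Z[1])[:2]),fit2([[-35,-46],[-35,46]],Z)[:2])
print(np.array(B)-H)
```

```text
[[527.4  36.   38.4]
 [540.3 126.5  38.4]] 91.40749584361714 (array([568.51157435,  76.3030392 ]), np.float64(-8.119585099959755))
[[527.5  35.3  24. ]
 [541.7 126.2  24. ]] 92.01799462238614 (array([569.16963977,  75.31768241]), np.float64(-8.884329400349316))
[[  0.07667415  -0.7347383  -14.4       ]
 [  1.37758726  -0.31193803 -14.4       ]]
```

>>> drive_tool([
  [[0.0006,-0.0006,0],[0,0,-0.007]],
  [[0,0,0],[0,0,0]],
  [[0,0,0],[0,0,0]],
  [[0,0,0],[0,0,0]],
  [[0,0,0],[0,0,0]],
  [[0,0,0],[0,0,0]],
  [[0,0,0],[0,0,0]],
  [[0,0,0],[0,0,0]],
  [[0,0,0],[0,0,0]],
  [[0,0,0],[0,0,0]],
])

```text
time_s: 21.63
ee_pos: [570.2, 75.5, 69.0]
ee_rot: [-179.8, 0.1, 81.5]
force: [0.3, -0.1, -4.5]
gripper_width: 44.9
```

Run:
```python
from workcell import env
import cv2,pickle
from h import *
p=env.camera_params('wrist')
s=env.state();print(s['time_s'],s['ee_pos'],s['ee_rot'],s['force'],s['gripper_width'])
a=env.grab_frame('wrist')[:,:,::-1];cv2.imwrite("pics/n.png",a); pickle.dump(p,open('n.pkl','wb'))
cv2.imwrite('pics/n3.png',np.hstack([cv2.resize(a[190:225,x:x+40],None,fx=9,fy=9,interpolation=cv2.INTER_CUBIC) for x in (220,383)]))
```

```text
21.6333 [570.22590966  75.47240369  68.96834502] [-1.79795462e+02  1.40143931e-01  8.14579081e+01] [ 0.28128957 -0.09341524 -4.48718059] 44.93196418677954
```

View pics/n3.png

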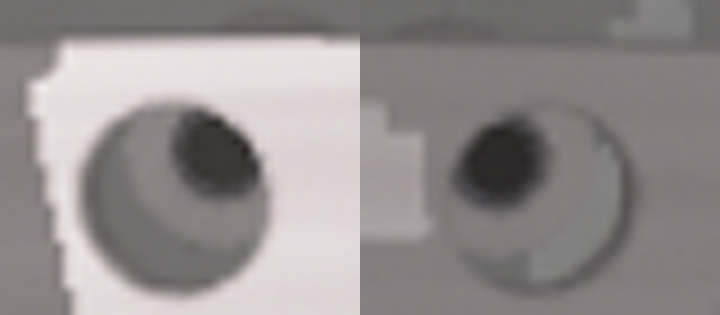

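Run:
```python
from h import *
import pickle
p=pickle.load(open('n.pkl','rb'))
F=lambda u,x:np.array(u)/9+[x,190]-.45
H=[onz(p,F((176,197),220),38.4,True),onz(p,F((181,197),383),38.4,True)]
B=[onz(p,F((215,151),220),24,True),onz(p,F((138,160),383),24,True)]
for Z in (H,B): print(np.hypot(*(Z[0]-Z[1])[:2]),fit2([[-35,-46],[-35,46]],Z)[:2])
print((np.array(B)-H).round(2))
```

```text
91.54527800116675 (array([569.15992157,  75.63400021]), np.float64(-8.521133745107))
92.225513906679 (array([569.12081847,  75.24279895]), np.float64(-8.90270239315714))
[[ -0.36  -0.45 -14.4 ]
 [  0.35   0.13 -14.4 ]]
```

Run:
```python
from workcell import env
print(env.job_done()); s=env.state(); print(s['time_s'],s['ee_pos'],s['force'])
```

```text
the job is handed in; nothing more can be done
None
the job is handed in; nothing more can be done
```

I swung the door back by its bow handle to its stop and let go. It reads about 1.99 rad, and the side picture taken later shows it still standing open. I then gripped the plate by the contactor at 40 N and handed the job in at about 21.7 s, with the plate held over the bosses.

**Alignment:** in the last wrist picture, boss 0 and boss 3 show through their holes, each within about 0.6 mm sideways. The remaining turn error is about 0.4°. In the picture before the last sub-millimetre correction, the earth stud showed inside the larger hole.

**Height and level:** the underside works out to about 34 mm above the bench, roughly 10 mm over the boss tops. The tool is level within 0.3°. The measured force was just the plate's own weight (about 4.5 N), so I saw no sign of it touching the box.

**Less certain:**
- Holes 1 and 2 were hidden by the gripper, so I inferred their fit from the plate's shape.
- The box angle differed between views, from −8.0° to −8.9°. The plate is set at about −8.5°.
- I took the height from the arm's readings and did not measure it separately.
- The arm never came close to the other things on the bench, and those visible in the last pictures look unmoved. I did not measure them.

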